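# Set the wax mill's gap dial and start it

## Task

Turn the big dial of the wax-sheet mill by pushing its finger lug from one side with your fingertip, never gripping it, until the index mark on the dial's rim lines up with the one long line on the scale ring; do not turn the scale ring itself. Then press the round start button all the way down with a fingertip and let it spring back up. Leave the dial on its line, and leave the candles, tools and other loose things standing where they are.

Things in the scene. Friction and masses are not known exactly. Their poses are not given: they have to be found in the camera images.
- mill: Wax-sheet mill, fixed: grey flat console 50 mm high, with two rollers behind it (up to 130 mm high, from 117 mm behind the dial axis). Origin on the table under the dial axis; z up, +x from the dial towards the rollers, -y towards the start button. The console reaches 95 mm to +x, -x and +y and 260 mm to -y.
- dial_axis (a point): Centre of the dial on its upright turning axis, at its flat top (66 mm above the table). The dial is a black disc, 110 mm diameter, 8 mm thick, on a scale ring; only the lug and a steel boss (22 mm diameter, 3 mm high) stand up from it. It turns with steady friction (about 2 to 4 N at the lug) and stays where left.
- dial (a joint): Angle of the dial (rad), growing counter-clockwise seen from above, stops at -2.6 and 2.6. At 0 the lug and the index mark point along the mill's -x. It starts between -1.7 and -0.8.
- dial_index (a point): Outer end of the index mark, a white line 4 mm wide and 9 mm long on the dial's rim, 55 mm from the axis, straight outward from the lug; at the height of the dial's flat top.
- lug (a point): Middle of the top of the finger lug, 30 mm from the axis, 88 mm above the table. The lug is an upright grey block on the dial, 32 mm long along the radius (14 to 46 mm from the axis), 16 mm thick, 22 mm high above the dial's flat top, with flat upright sides. A push on its clockwise side turns the dial counter-clockwise. Pushing on both its sides at once counts as gripping.
- ring (a joint): Angle of the scale ring (rad), counted as for the dial: when dial equals ring, the index is exactly on the long line. An aluminium disc of 152 mm diameter under the dial, top 58 mm above the table, a black line every 15 degrees: 23 short ones and one long one. Stiff; must stay as it is, between -0.1 and 1.4.
- target_line (a point): Inner end of the one long line on the scale ring (19 mm long and 5 mm wide, the others 6 mm long and under 2 mm wide), 55 mm from the axis, given at the height of the dial's flat top.
- start (a joint): Travel of the start button (m): 0 up, 0.006 fully down; it springs back. Fully down takes about 5 N.
- start_top (a point): Centre of the top of the round start button, 32 mm diameter, in a black housing on the console, 145 mm to the mill's -y and 20 mm to its -x from the dial axis. It is pressed straight down.
- candle_short: Loose stub of candle, 42 mm diameter, 45 mm high, standing on the console near its -y end, beyond and a little in front of the start button. Origin at the centre of its underside. Not to be disturbed.
- candle_rolled: Loose rolled candle, 40 mm diameter, 85 mm high, standing on the table in front of the console. Origin at the centre of its underside. Not to be disturbed.
- wick_spool: Loose wooden spool, 54 mm diameter, 47 mm high, standing on the table to the +y side of the console. Origin at the centre of its underside. Not to be disturbed.
- jar: Loose glass jar with a steel cap, 60 mm diameter, 75 mm high, on the table beyond the start button's end of the console. Origin at the centre of its underside. Not to be disturbed.
- brush: Loose brush, 170 mm long, lying on the table to the +y side of the mill. Not to be disturbed.
- heat_gun: Loose cordless heat gun, about 180 x 190 mm, 62 mm high, lying on the table to the left. Not to be disturbed.
- mould: Loose empty aluminium candle mould, 64 mm diameter, 60 mm high, standing on the table to the right. Not to be disturbed.

How it is judged:
By the outcome, as a careful person would: the job done as asked, in the order asked, and still so for the second after the job is handed in, with the robot touching nothing.
It also fails if it takes over 54 s, if anything falls off the work surface, if the arm or the gripper's body presses on something with over 40 N, if the wrist force passes 120 N, or if a joint passes its speed limit or range.

## Robot

A 6-joint arm with a two-finger parallel gripper is mounted at the origin on the work surface. World frame = base frame: x ahead of the robot, y to its left, z up, the work surface at z = 0. Lengths are in mm, angles in rad, forces in N, time in s.
With the tool pointing down it reaches from about 350 to 850 mm from the base axis. Payload 8.1 kg.
Tool frame: the origin (TCP) lies at the very end of the fingers, on their centre line; the grasp point (between the pads) lies 19 mm behind it; z points along the fingers, y is the direction in which the jaws open and shut (so a half turn about z gives the same grasp; the last joint's range is limited). The gripper opens to 93 mm and grips with 3 to 60 N. Pads are 15 mm wide; open, the fingers measure 128 mm over their backs; the gripper's body (75 mm by 188 mm) begins 65 mm behind the grasp point.
Start: joints at [1.106, 0.13, 1.488, -0, 1.523, -0.085], TCP at [222.42, 557.256, 183.335] pointing down, gripper open.
Joint ranges: [-2.96, 2.96], [-0.89, 2.26], [0.02, 2.5], [-1.34, 4.48], [0, 2.73], [-2.66, 2.66]. Speed limits (rad/s): [2.39, 2.39, 2.79, 3.14, 3.14, 3.14].

## Interface

Orientations are given as a rotation vector (axis times angle).
In Python, from station import sense, get_image, camera_params, job_done gives the robot as it stands.
- The arm moves only by the shell command python3 -m crank 'ROWS'. ROWS is a JSON object of lists of equal length, an entry for each row: "delta_pos": the shift along the tool's x, y, z in cm, a list of three; "turn": the turn about the tool's z in degrees; "jaw": the finger opening in cm, from 0 to 9.3. In form: {"delta_pos": [[x, y, z], ...], "turn": [turn, ...], "jaw": [jaw, ...]}. A call has exactly 8 rows; each row shifts and turns the pose as measured when the row begins, along the tool's axes as they then stand; what a row does not reach is not made up. A row lasts 1/12 s, in which the tool goes at most 41.7 mm and 7.16 degrees, less where a joint would pass 70% of its speed; a pose out of reach is approached as far as the arm can. A call with a gripper value outside its range is refused whole. The fingers move at their own pace and stop on an object; the grip force is fixed at half the most. Time passes only in rows, so rows that do not move let the fingers close, or fill a call up. It gives the time, the measured TCP pose, the force and the opening at its end, in the units of the state.
- sense(): the state, without advancing time (a new reading comes with each control period).
- get_image(name): name is "scene" or "top"; returns the picture (480x640x3 uint8, red, green, blue); there is no depth.
- camera_params(name): a dict with "fx", "fy", "cx", "cy" (pixels), "eye" and "rotation" of the camera in the world. Camera axes: x right, y down, z forward; pixel columns grow to the right and rows downward; lengths in mm; the calibration is good to about 2 mm. A picture is of the moment at which its call begins. camera_params takes no time and is no camera call.
- job_done(): hands the job in, once; it reports no verdict.
The state is a dict: "time": time; "joint_positions": joint angles; "qvel": joint speeds; "joint_efforts": joint torques, N m; "position": TCP position; "ee_rot": TCP orientation; "ft_force": force on the tool from outside, world axes, zero at the start; "wrist_torque": the same for the moment, N m; "opening": finger opening in mm.
Only numpy, scipy, OpenCV 4.12 (cv2) and the standard library are available. Lean on these libraries where they do the work, as an engineer would, in place of code of your own. Each camera call takes 0.05 s, during which the arm holds its last target. There are 200 camera calls.

## Working session

There is one attempt and no reset: what is moved stays moved. The work goes in short steps, Python scripts to look and compute and a shell command to move; the robot and the scene stay as the last step left them, time stands still between calls to the robot, and variables do not carry over. Pictures are saved under pics/ and viewed, about 8 in all and at most 12, crops included, and the job is handed in when it is done.

```bash
mkdir -p pics; python3 - <<'E'
from station import *
import cv2
for n in("top","scene"):
    im=get_image(n); cv2.imwrite(f"pics/{n}0.png",im[:,:,::-1]); print(n,camera_params(n))
print(sense())
E
```

```text
top {'fx': 588.2702902666405, 'fy': 588.2702902666405, 'cx': 320.73173191545754, 'cy': 237.26115411129564, 'eye': array([ 313.66439839,  -41.71490917, 1363.60797407]), 'rotation': array([-2.1235746 ,  2.10969001, -0.19792865])}
scene {'fx': 501.39826875862946, 'fy': 501.39826875862946, 'cx': 317.3018135681839, 'cy': 241.50692125568017, 'eye': array([1111.63997338, -699.37230327, 1129.02006593]), 'rotation': array([-2.32373278, -0.84917649,  0.30163179])}
{'time': 0.1, 'joint_positions': array([ 1.10558299e+00,  1.31084746e-01,  1.48914270e+00, -1.97407139e-05,
        1.52301255e+00, -8.53956991e-02]), 'qvel': array([-1.96620139e-04, -2.49650123e-03, -4.32329493e-03, -7.94510653e-05,
        4.74171143e-05, -1.08701090e-04]), 'joint_efforts': array([ 8.71042084e-04, -5.61338067e+01, -4.93096089e+01,  7.69553916e-02,
        2.90051621e-02, -8.73602374e-06]), 'position': array([222.18080189, 556.73894389, 182.40813735]), 'ee_rot': array([-5.92953799e-01, -3.08468956e+00,  2.49827632e-03]), 'ft_force': array([ 0.68312092, -0.25424081, -0.13475407]), 'wrist_torque': array([ 0.04848423,  0.01813136, -0.00100895]), 'opening': 92.98067941992052}
```

View pics/top0.png

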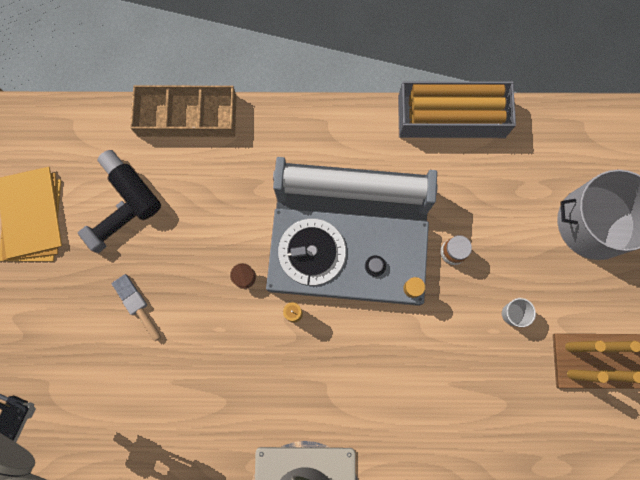

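View pics/scene0.png

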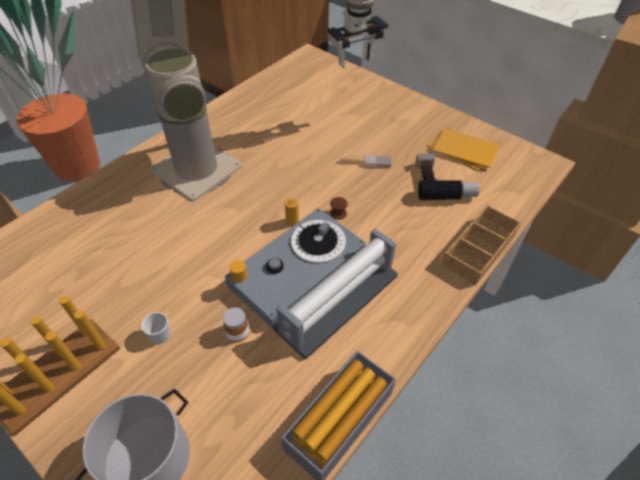

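The top view shows the dial at about (311,251) px with the lug pointing left, and the long line near (308,282). The start button is at (376,265), the stub candle at (415,287), the rolled candle at (292,312) and the spool at (243,275). Next I'll measure these.

```bash
cat > h.py <<'E'
import numpy as np,cv2
from station import *
from scipy.spatial.transform import Rotation as R
def P(n): 
    p=camera_params(n); return p,R.from_rotvec(p["rotation"]).as_matrix()
def ray(n,u,v,z):
    p,M=P(n); d=M@np.array([(u-p["cx"])/p["fx"],(v-p["cy"])/p["fy"],1.]); e=p["eye"]
    return e+d*(z-e[2])/d[2]
def proj(n,X):
    p,M=P(n); c=(np.atleast_2d(X)-p["eye"])@M
    return np.c_[p["fx"]*c[:,0]/c[:,2]+p["cx"],p["fy"]*c[:,1]/c[:,2]+p["cy"]]
E
python3 - <<'E'
from h import *
print(camera_params("top")["eye"], proj("top",[[0,0,0]]))
im=cv2.imread("pics/top0.png")
crop=cv2.resize(im[195:310,260:440],None,fx=4.4,fy=4.4,interpolation=cv2.INTER_CUBIC); cv2.imwrite("pics/crop.png",crop)
g=cv2.cvtColor(im,cv2.COLOR_BGR2GRAY); hsv=cv2.cvtColor(im,cv2.COLOR_BGR2HSV)
m=((g>170)&(hsv[:,:,1]<50)).astype(np.uint8); m[:, :270]=0; m[:,355:]=0; m[:210]=0; m[295:]=0
m=cv2.morphologyEx(m,cv2.MORPH_CLOSE,np.ones((5,5)))
c=max(cv2.findContours(m,cv2.RETR_EXTERNAL,cv2.CHAIN_APPROX_NONE)[0],key=cv2.contourArea)
e=cv2.fitEllipse(cv2.convexHull(c)); print("ring",e,ray("top",*e[0],58))
E
```

```text
[ 313.66439839  -41.71490917 1363.60797407] [[304.48611526 499.49352937]]
ring ((311.2669982910156, 251.14730834960938), (66.06035614013672, 67.00054931640625), 82.23545837402344) [537.4436153  -10.50003753  58.        ]
```

View pics/crop.png

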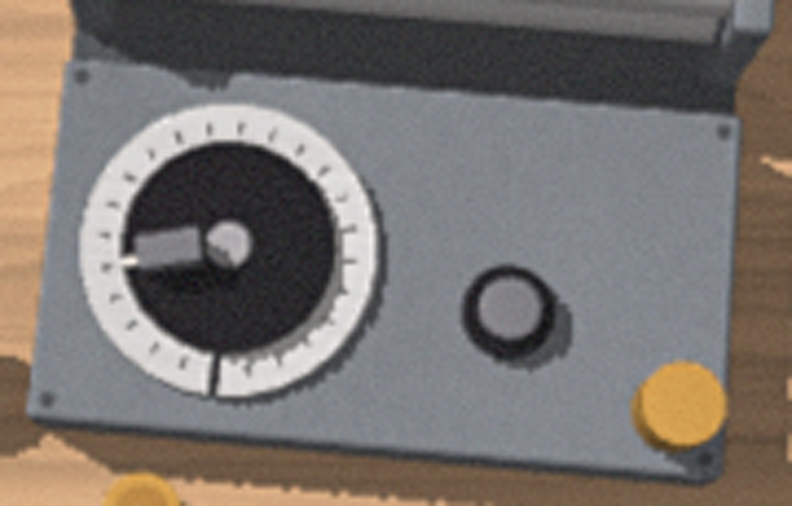

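The crop shows the index mark at about (128,261) and the long line at (214,375), with the button at (510,311), in crop pixels (4.4x).

```bash
cat >> h.py <<'E'
from scipy.ndimage import map_coordinates
C=np.array([537.44,-10.50])
def prof(im,r0,r1,z,a,n="top",c=None):
    c=C if c is None else c
    rr=np.linspace(r0,r1,9); A,Rr=np.meshgrid(a,rr)
    X=np.c_[(c[0]+Rr*np.cos(A)).ravel(),(c[1]+Rr*np.sin(A)).ravel(),np.full(A.size,z)]
    uv=proj(n,X); return map_coordinates(im.astype(float),[uv[:,1],uv[:,0]],order=1).reshape(A.shape).mean(0)
def measure(k=2,n="top",c=None,c2=None):
    """world angles (deg) of long line and index mark seen from the dial axis"""
    g=np.mean([cv2.cvtColor(get_image(n),cv2.COLOR_RGB2GRAY).astype(float) for _ in range(k)],0)
    a=np.radians(np.arange(60,310,.25)); 
    p=prof(g,66,73,58,a,n,c); w=np.clip(np.median(p)-p-30,0,None); j=w.argmax(); s=abs(a-a[j])<.12
    line=np.degrees((a[s]*w[s]).sum()/w[s].sum())
    q=prof(g,49,54,66,a,n,c2 if c2 is not None else c); w2=np.clip(q-np.median(q)-25,0,None); j=w2.argmax(); s=abs(a-a[j])<.12
    idx=np.degrees((a[s]*w2[s]).sum()/w2[s].sum())
    return line,idx,w.max(),w2.max()
E
python3 - <<'E'
from h import *
T=lambda u,v,z:ray("top",260+u/4.4-.4,195+v/4.4-.4,z)[:2]
s=[T(81,77,50),T(724,131,50),T(47,399,50),T(707,458,50)]
for q in s: print(q.round(1))
for d in (s[1]-s[0],s[3]-s[2]): print("-y dir yaw",np.degrees(np.arctan2(d[1],d[0]))+90)
for d in (s[0]-s[2],s[1]-s[3]): print("x dir yaw",np.degrees(np.arctan2(d[1],d[0])))
print(measure(3))
for z in(60,70): print("button",z,T(510,307,z),T(510,311,z))
print("stub",T(682,403,95),"rolled",ray("top",292,312,85))
# scene check of dial axis
im=get_image("scene"); cv2.imwrite("pics/sc.png",cv2.resize(im[200:320,210:370,::-1],None,fx=4,fy=4,interpolation=cv2.INTER_CUBIC))
g=cv2.cvtColor(im,cv2.COLOR_RGB2GRAY); h=cv2.cvtColor(im,cv2.COLOR_RGB2HSV)
m=((g>170)&(h[:,:,1]<50)).astype(np.uint8); n=np.zeros_like(m); n[205:270,285:352]=m[205:270,285:352]
n=cv2.morphologyEx(n,cv2.MORPH_CLOSE,np.ones((5,5)))
c=max(cv2.findContours(n,cv2.RETR_EXTERNAL,cv2.CHAIN_APPROX_NONE)[0],key=cv2.contourArea)
e=cv2.fitEllipse(cv2.convexHull(c)); print("scene ring",e,ray("scene",*e[0],58))
E
```

```text
[629.3  67. ]
[ 602.4 -267.4]
[460.7  80.7]
[ 432.9 -254.3]
-y dir yaw -4.599983014583344
-y dir yaw -4.742475725250955
x dir yaw -4.665790173731562
x dir yaw -4.4197544602397905
(np.float64(174.7113576417203), np.float64(98.82733023032881), np.float64(122.82173852204707), np.float64(159.41091640582587))
button 60 [ 507.97254499 -154.55769054] [ 505.91955322 -154.53568892]
button 70 [ 506.48200373 -153.69207156] [ 504.4447605  -153.67023871]
stub [ 455.68124307 -235.40863364] rolled [399.13566817  29.13884611  85.        ]
scene ring ((318.08563232421875, 240.4189453125), (41.30881881713867, 54.078392028808594), 91.38496398925781) [542.46681651 -14.16341116  58.        ]
```

View pics/sc.png

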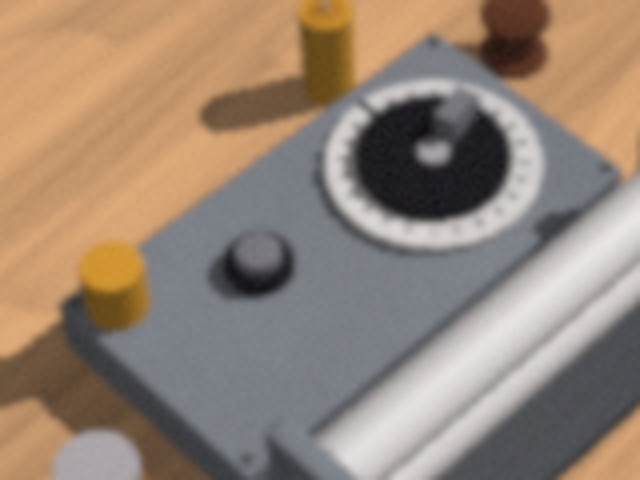

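The line is at 174.7° world, the index at 98.8°, the mill yaw is about -4.6° and the axis is near (538.5,-11.5). The dial therefore needs about +76°, pushing with the closed fingers' narrow side along the tool's -y. I'll approach high first.

```bash
cat >> h.py <<'E'
def to(x,y,z,xa):
    """tool-frame delta (cm) and turn (deg) to a world target; xa = wanted world angle of tool x"""
    s=sense(); M=R.from_rotvec(s["ee_rot"]).as_matrix(); a=np.degrees(np.arctan2(M[1,0],M[0,0]))
    print("t",round(s["time"],2),"pos",s["position"].round(1),"xa",a.round(1),"tilt",M[:,2].round(3),"F",s["ft_force"].round(1),"open",round(s["opening"],1),"j6",s["joint_positions"][5].round(2))
    print("delta cm",(M.T@(np.array([x,y,z])-s["position"])/10).round(2),"turn",round((a-xa+180)%360-180,1))
E
Z='0,0,0,0,0,0,0,0'
python3 -m crank '{"delta_pos":[[-3.2,-2.3,0],[-3.2,-2.3,0],[-3.2,-2.3,0],[-3.2,-2.3,0],[-3.2,-2.3,0],[-3.2,-2.3,0],[-3.2,-2.3,0],[-3.2,-2.3,0]],"turn":[0,0,0,0,0,0,0,0],"jaw":[0,0,0,0,0,0,0,0]}'
python3 -c "from h import *; to(566.5,26,130,98.8)"
```

```text
time: 0.97
position: [392.9, 287.0, 180.7]
ee_rot: [-0.572, -3.087, -0.0]
ft_force: [1.2, -0.5, 0.3]
opening: 44.2
t 0.97 pos [392.9 287.  180.7] xa 159.0 tilt [-0.002  0.    -1.   ] F [ 1.2 -0.5  0.3] open 44.2 j6 -0.68
delta cm [-25.57 -18.14   5.02] turn 60.2
```

```bash
python3 -m crank '{"delta_pos":[[-3.2,-2.3,0],[-3.2,-2.3,0],[-3.2,-2.3,0],[-3.2,-2.3,0],[-3.2,-2.3,0],[-3.2,-2.3,0],[-3.2,-2.3,0],[-3.2,-2.2,0]],"turn":[0,0,0,0,0,0,0,0],"jaw":[0,0,0,0,0,0,0,0]}'
python3 -m crank '{"delta_pos":[[0,0,0.5],[0,0,0.5],[0,0,0.5],[0,0,0.5],[0,0,0.5],[0,0,0.5],[0,0,0.5],[0,0,0.5]],"turn":[7.1,7.1,7.1,7.1,7.1,7.1,7.1,7.1],"jaw":[0,0,0,0,0,0,0,0]}'
python3 - <<'E'
from h import *
to(566.5,26,74,98.8)
im=get_image("scene"); cv2.imwrite("pics/sc2.png",cv2.resize(im[170:290,250:410,::-1],None,fx=4,fy=4,interpolation=cv2.INTER_CUBIC))
E
```

```text
time: 1.63
position: [572.4, 9.0, 182.1]
ee_rot: [0.572, 3.087, 0.004]
ft_force: [-0.5, 0.4, 0.0]
opening: 0.7
time: 2.3
position: [577.1, -2.7, 140.2]
ee_rot: [1.984, 2.43, 0.003]
ft_force: [0.2, -0.2, 0.7]
opening: 0.1
t 2.3 pos [577.1  -2.7 140.2] xa 101.5 tilt [ 0.004 -0.001 -1.   ] F [ 0.2 -0.2  0.7] open 0.1 j6 -0.29
delta cm [ 3.03 -0.49  6.61] turn 2.7
```

View pics/sc2.png

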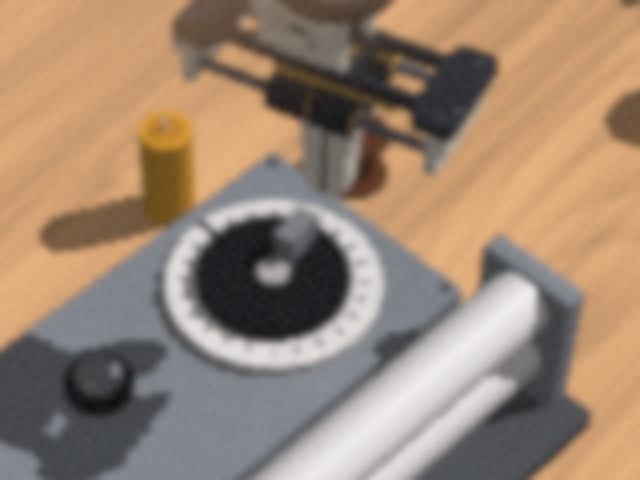

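The fingers are closed and hang over the mill, with tips at about (332,218) px in the full image. The scene is undisturbed. Next I'll align, then lower.

```bash
python3 -m crank '{"delta_pos":[[1,-0.15,0],[1,-0.15,0],[1,-0.15,0],[0,0,0],[0,0,0],[0,0,1],[0,0,1],[0,0,0]],"turn":[2.7,0,0,0,0,0,0,0],"jaw":[0,0,0,0,0,0,0,0]}'
python3 - <<'E'
from h import *
to(566.5,26,74,98.8); print(proj("scene",[[577,-2.7,140]]),proj("scene",[[532.9,20,88]]))
E
```

```text
time: 3.02
position: [567.1, 28.1, 117.8]
ee_rot: [2.034, 2.389, 0.003]
ft_force: [-0.9, -0.5, -0.6]
opening: 0.5
t 3.02 pos [567.1  28.1 117.8] xa 99.2 tilt [ 0.004 -0.001 -1.   ] F [-0.9 -0.5 -0.6] open 0.5 j6 -0.2
delta cm [-0.19 -0.1   4.38] turn 0.4
[[331.05684803 224.47779467]] [[323.41444289 224.5589499 ]]
```

```bash
python3 - <<'E'
from h import *
s=sense(); p=s["position"]; out=[]
for n,sl in(("scene",(190,290,260,390)),("top",(200,300,250,380))):
    im=get_image(n)[:,:,::-1].copy(); a,b,c,d=sl
    big=cv2.resize(im[a:b,c:d],None,fx=5,fy=5,interpolation=cv2.INTER_CUBIC)
    for X in (p,[538.5,-11.5,69],[538.5-4.6,-11.5+29.6,88]):
        u=((proj(n,X)[0]-[c,a])*5+2).astype(int); cv2.circle(big,tuple(int(i) for i in u),4,(0,0,255),1)
    out.append(big)
cv2.imwrite("pics/both.png",cv2.resize(np.vstack(out),None,fx=.6,fy=.6))
print(p, sense()["qvel"].round(3))
E
```

```text
[567.05128079  28.0511958  117.80757801] [ 0.002 -0.007 -0.017  0.001  0.007  0.007]
```

View pics/both.png

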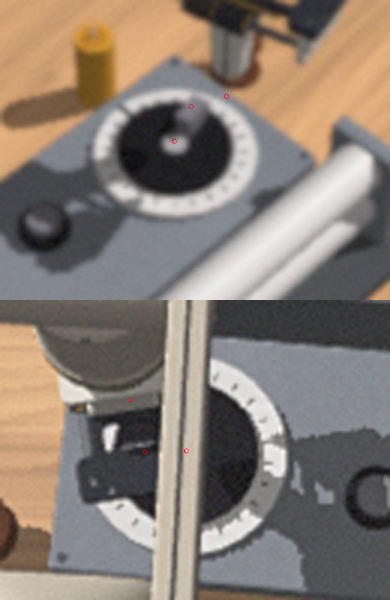

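The boss and lug markers fit in both views. In the scene view, though, the visible finger end lies about 5 px above the projected TCP. I'll lower gently to z≈78 beside the lug and look again.

```bash
python3 -m crank '{"delta_pos":[[-0.2,-0.1,0.8],[0,0,0.8],[0,0,0.8],[0,0,0.6],[0,0,0.4],[0,0,0],[0,0,0],[0,0,0]],"turn":[0,0,0,0,0,0,0,0],"jaw":[0,0,0,0,0,0,0,0]}'
python3 - <<'E'
from h import *
to(566.5,26,74,98.8)
s=sense(); p=s["position"]
n="scene"; im=get_image(n)[:,:,::-1].copy(); a,b,c,d=170,270,270,390
big=cv2.resize(im[a:b,c:d],None,fx=6,fy=6,interpolation=cv2.INTER_CUBIC)
for X in (p,[538.5,-11.5,69]):
    u=((proj(n,X)[0]-[c,a])*6+3).astype(int); cv2.circle(big,tuple(int(i) for i in u),4,(0,0,255),1)
cv2.imwrite("pics/low.png",big)
E
```

```text
time: 3.78
position: [566.6, 24.6, 80.7]
ee_rot: [2.036, 2.388, 0.002]
ft_force: [0.4, -0.3, -0.7]
opening: 0.4
t 3.78 pos [566.6  24.6  80.7] xa 99.1 tilt [ 0.004 -0.001 -1.   ] F [ 0.4 -0.3 -0.7] open 0.4 j6 -0.2
delta cm [0.14 0.02 0.66] turn 0.3
```

View pics/low.png

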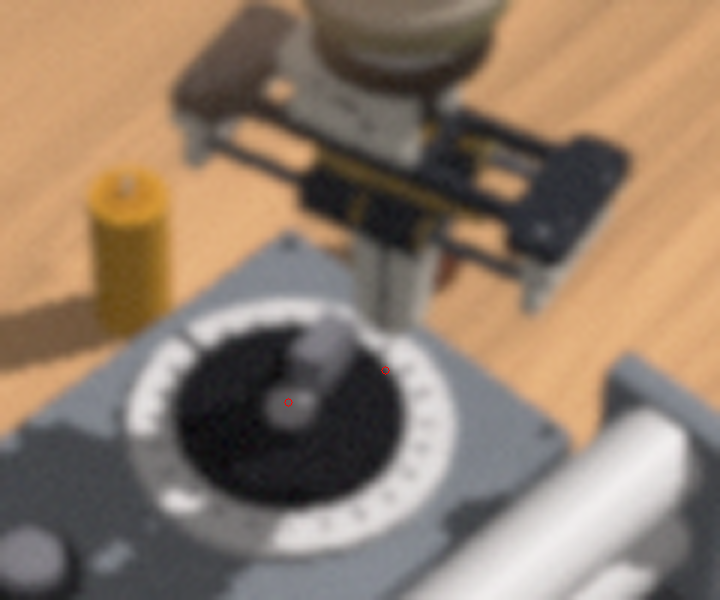

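```bash
python3 -m crank '{"delta_pos":[[0.1,0,0.4],[0,0,0.2],[0,0,0],[0,-0.2,0],[0,-0.2,0],[0,-0.2,0],[0,-0.2,0],[0,-0.2,0]],"turn":[0,0,0,0,0,0,0,0],"jaw":[0,0,0,0,0,0,0,0]}'
python3 -c "
from h import *
to(566.5,26,74,98.8); print(measure(1))"
python3 -m crank '{"delta_pos":[[0,-0.2,0],[0,-0.2,0],[0,-0.2,0],[0,-0.2,0],[0,0,0],[0,0,0],[0,0,0],[0,0,0]],"turn":[0,0,0,0,0,0,0,0],"jaw":[0,0,0,0,0,0,0,0]}'
python3 -c "
from h import *
to(566.5,26,74,98.8); print(measure(1))"
```

```text
time: 4.5
position: [557.2, 24.1, 75.9]
ee_rot: [2.034, 2.386, 0.005]
ft_force: [-0.3, 0.4, -0.3]
opening: 0.6
t 4.5 pos [557.2  24.1  75.9] xa 99.1 tilt [ 0.007 -0.001 -1.   ] F [-0.3  0.4 -0.3] open 0.6 j6 -0.21
delta cm [0.04 0.95 0.19] turn 0.3
(np.float64(115.19351801893413), np.float64(98.79649673681442), np.float64(59.38106902920063), np.float64(143.3762586790915))
time: 5.22
position: [548.0, 22.6, 76.1]
ee_rot: [2.034, 2.386, 0.006]
ft_force: [-0.6, -0.5, 0.1]
opening: 0.3
t 5.22 pos [548.   22.6  76.1] xa 99.1 tilt [ 0.007 -0.001 -1.   ] F [-0.6 -0.5  0.1] open 0.3 j6 -0.21
delta cm [0.05 1.88 0.22] turn 0.3
(np.float64(127.23106184271633), np.float64(172.61203798665937), np.float64(47.41807171629759), np.float64(115.48326270882876))
```

```bash
python3 - <<'E'
from h import *
n="scene"; p=sense()["position"]; im=get_image(n)[:,:,::-1].copy(); a,b,c,d=195,255,285,365
big=cv2.resize(im[a:b,c:d],None,fx=10,fy=10,interpolation=cv2.INTER_CUBIC)
for X in (p,p+[0,0,19]):
    u=((proj(n,X)[0]-[c,a])*10+5).astype(int); cv2.circle(big,tuple(int(i) for i in u),4,(0,0,255),1)
cv2.imwrite("pics/c8.png",big)
E
```

```text
(no output)
```

View pics/c8.png

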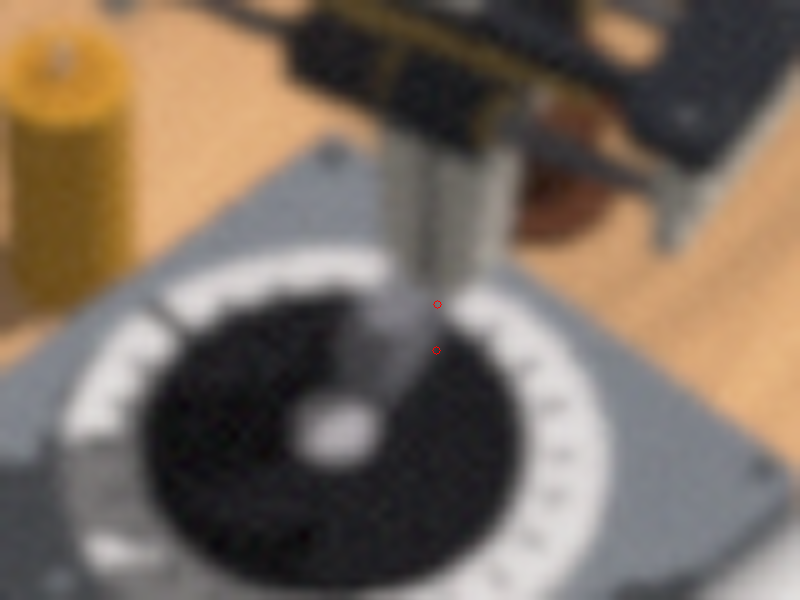

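```bash
python3 - <<'E'
from h import *
p=np.array([222.2,556.7,182.4]); y=np.array([np.cos(np.radians(68.2)),np.sin(np.radians(68.2)),0])
for dz in(0,19): print(dz,proj("scene",[p+[0,0,dz]+k*y for k in(-55,0,55)]).round(1).tolist(), proj("top",[p+[0,0,dz]+k*y for k in(-55,0,55)]).round(1).tolist())
print("ray",ray("scene",329,223.5,76),ray("scene",329,223.5,102))
im=cv2.imread("pics/scene0.png")[15:85,310:400]; im2=cv2.imread("pics/top0.png")[370:480,0:110]
cv2.imwrite("pics/st.png",np.hstack([cv2.resize(im,(450,350),interpolation=cv2.INTER_CUBIC),cv2.resize(im2,(350,350),interpolation=cv2.INTER_CUBIC)]))
E
```

```text
0 [[340.0, 76.2], [354.0, 72.0], [367.8, 67.8]] [[42.2, 409.2], [17.1, 398.1], [-7.8, 387.1]]
19 [[340.2, 71.1], [354.4, 66.9], [368.2, 62.8]] [[37.5, 410.1], [12.0, 398.9], [-13.3, 387.7]]
ray [535.67559713  41.49706561  76.        ] [549.89666876  23.20434336 102.        ]
```

View pics/st.png

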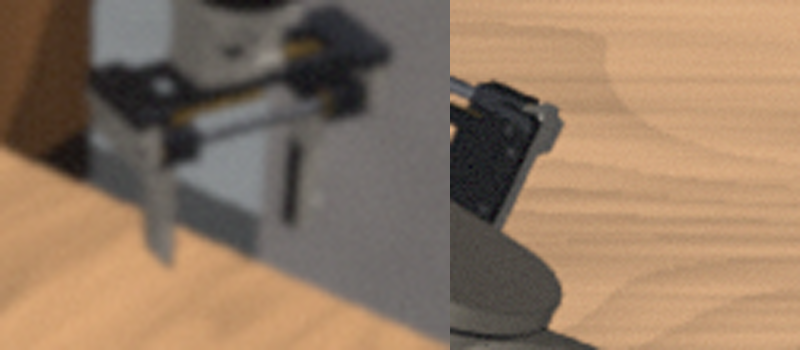

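At the start pose too, both cameras put the finger ends about 27 mm above the reported TCP. So the true tip is probably higher than reported, which fits the lack of contact just now. I'll turn 90° so the body's long axis stays clear of the rollers, then touch down lightly on the dial beside the lug to settle the tip height.

```bash
python3 -m crank '{"delta_pos":[[0,0.9,-1],[0,0,0],[0,0,0],[0,0,0],[0,0,0],[0,0,0],[0,0,0],[0,0,0]],"turn":[7,7,7,7,7,7,7,7],"jaw":[0,0,0,0,0,0,0,0]}'
python3 -m crank '{"delta_pos":[[0,0,0],[0,0,0],[0,0,0],[0,0,0],[0,0,0],[0,0,0],[0,0,0],[0,0,0]],"turn":[7,7,7,7,5,0,0,0],"jaw":[0,0,0,0,0,0,0,0]}'
python3 -c "
from h import *
to(556.7,24.7,76,8.8)"
```

```text
time: 5.98
position: [557.6, 24.2, 86.3]
ee_rot: [2.93, 1.123, 0.009]
ft_force: [0.1, 0.0, -0.3]
opening: 0.6
time: 6.65
position: [558.1, 24.4, 86.1]
ee_rot: [3.132, 0.218, 0.01]
ft_force: [0.2, -0.9, 0.6]
opening: 0.2
t 6.65 pos [558.1  24.4  86.1] xa 7.9 tilt [ 0.006 -0.001 -1.   ] F [ 0.2 -0.9  0.6] open 0.2 j6 1.39
delta cm [-0.14 -0.05  1.01] turn -0.9
```

```bash
python3 -m crank '{"delta_pos":[[-0.1,0,0.3],[0,0,0.3],[0,0,0.3],[0,0,0.3],[0,0,0.2],[0,0,0.1],[0,0,0.1],[0,0,0.1]],"turn":[-0.9,0,0,0,0,0,0,0],"jaw":[0,0,0,0,0,0,0,0]}'
python3 -m crank '{"delta_pos":[[0,0,0.15],[0,0,0.1],[0,0,0.1],[0,0,0.1],[0,0,0.1],[0,0,0.1],[0,0,0.1],[0,0,0]],"turn":[0,0,0,0,0,0,0,0],"jaw":[0,0,0,0,0,0,0,0]}'
```

```text
time: 7.32
position: [556.7, 24.2, 66.7]
ee_rot: [3.129, 0.257, 0.008]
ft_force: [-0.3, -1.0, -0.3]
opening: 0.4
time: 7.98
position: [556.9, 24.2, 58.5]
ee_rot: [3.129, 0.257, 0.009]
ft_force: [0.4, 0.7, -0.3]
opening: 0.1
```

```bash
python3 -m crank '{"delta_pos":[[0,0,0.2],[0,0,0.2],[0,0,0.2],[0,0,0.1],[0,0,0.1],[0,0,0.1],[0,0,0.1],[0,0,0.1]],"turn":[0,0,0,0,0,0,0,0],"jaw":[0,0,0,0,0,0,0,0]}'
python3 -m crank '{"delta_pos":[[0,0,0.1],[0,0,0.1],[0,0,0.1],[0,0,0.1],[0,0,0.1],[0,0,0.1],[0,0,0],[0,0,0]],"turn":[0,0,0,0,0,0,0,0],"jaw":[0,0,0,0,0,0,0,0]}'
```

```text
time: 8.65
position: [557.1, 24.2, 46.5]
ee_rot: [3.129, 0.257, 0.009]
ft_force: [0.5, 0.9, -0.0]
opening: 0.0
time: 9.32
position: [557.1, 24.1, 39.7]
ee_rot: [3.129, 0.257, 0.009]
ft_force: [-0.6, -0.2, -0.7]
opening: 0.4
```

```bash
python3 -m crank '{"delta_pos":[[0,0,0.1],[0,0,0.1],[0,0,0.05],[0,0,0.05],[0,0,0],[0,0,0],[0,0,0],[0,0,0]],"turn":[0,0,0,0,0,0,0,0],"jaw":[0,0,0,0,0,0,0,0]}'
python3 - <<'E'
from h import *
n="scene"; p=sense()["position"]; im=get_image(n)[:,:,::-1].copy(); a,b,c,d=195,255,285,365
big=cv2.resize(im[a:b,c:d],None,fx=10,fy=10,interpolation=cv2.INTER_CUBIC)
for X in (p,p+[0,0,27]):
    u=((proj(n,X)[0]-[c,a])*10+5).astype(int); cv2.circle(big,tuple(int(i) for i in u),4,(0,0,255),1)
cv2.imwrite("pics/c10.png",big)
E
```

```text
time: 9.98
position: [557.2, 24.1, 36.4]
ee_rot: [3.129, 0.257, 0.009]
ft_force: [0.1, -0.4, -0.1]
opening: 0.4
```

View pics/c10.png

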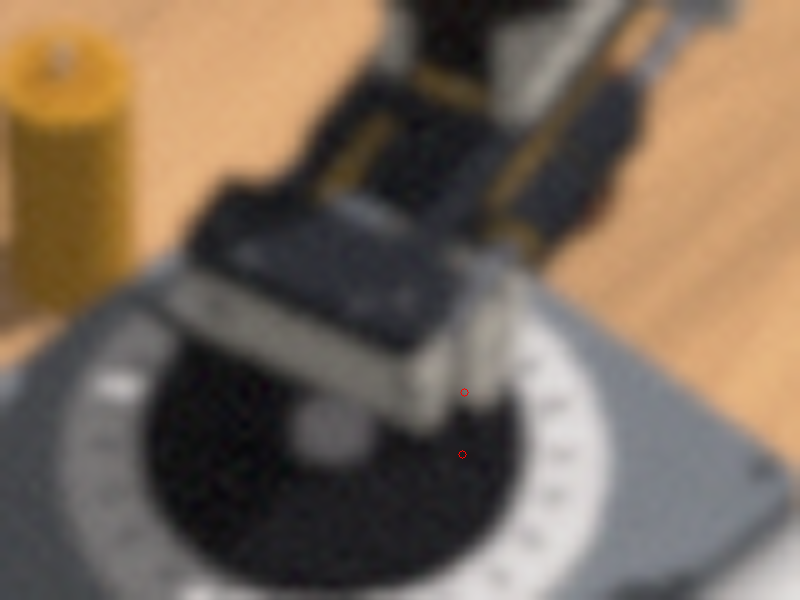

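```bash
python3 - <<'E'
from h import *
p=sense()["position"]; a=np.radians(8.8); x=np.array([np.cos(a),np.sin(a),0]); y=np.array([np.sin(a),-np.cos(a),0])
def hgt(n,uv,X):
    zs=np.arange(0,220,1.); q=proj(n,np.c_[np.tile(X[:2],(len(zs),1)),zs]); d=np.hypot(*(q-uv).T); return zs[d.argmin()],d.min().round(1)
px=lambda u,v:np.array([285+u/10-.5,195+v/10-.5])
for nm,uv,off in(("near bottom corner finger",(480,410),7.5*x+17*y),("finger bottom mid",(475,405),0*x),("block corner",(420,430),37*x+94*y),("block corner37/60",(420,430),20*x+94*y),("block left",(170,300),-37*x+94*y)):
    print(nm,hgt("scene",px(*uv),p+off))
for nm,z in(("p",0),): print([ (proj("scene",p+sx*7.5*x+sy*17.5*y+[0,0,30])[0]-[285,195])*10+5 for sx in(-1,1) for sy in(-1,1)])
E
```

```text
near bottom corner finger (np.float64(78.0), np.float64(2.2))
finger bottom mid (np.float64(58.0), np.float64(1.1))
block corner (np.float64(165.0), np.float64(0.7))
block corner37/60 (np.float64(155.0), np.float64(6.6))
block left (np.float64(171.0), np.float64(0.6))
[array([472.97107036, 334.58914533]), array([409.51087947, 415.56940758]), array([519.18403575, 355.59685463]), array([456.13513236, 437.15477734])]
```

The tip still looks a few mm above the dial, about 32 mm above the reported TCP, and it overlaps the lug's height. Pushing now.

```bash
python3 -m crank '{"delta_pos":[[0,0,-0.3],[-0.2,0,0],[-0.2,0,0],[-0.2,0,0],[-0.2,0,0],[-0.2,0,0],[-0.2,0,0],[0,0,0]],"turn":[0,0,0,0,0,0,0,0],"jaw":[0,0,0,0,0,0,0,0]}'
python3 -m crank '{"delta_pos":[[-0.2,0,0],[-0.2,0,0],[-0.2,0,0],[-0.2,0,0],[-0.2,0,0],[0,0,0],[0,0,0],[0,0,0]],"turn":[0,0,0,0,0,0,0,0],"jaw":[0,0,0,0,0,0,0,0]}'
python3 - <<'E'
from h import *
to(537,24,40,8.8)
g=cv2.cvtColor(get_image("top"),cv2.COLOR_RGB2GRAY); a=np.radians(np.arange(60,200,2.)); q=prof(g,49,54,66,a); print(q.round().astype(int).tolist())
E
```

```text
time: 10.7
position: [546.7, 23.5, 40.4]
ee_rot: [-3.131, -0.258, -0.019]
ft_force: [1.0, -0.1, -0.8]
opening: 0.5
time: 11.37
position: [539.2, 23.0, 41.0]
ee_rot: [-3.129, -0.258, -0.031]
ft_force: [2.4, 1.7, -2.0]
opening: 0.9
t 11.37 pos [539.2  23.   41. ] xa 9.4 tilt [ 0.02   0.003 -1.   ] F [ 2.4  1.7 -2. ] open 0.9 j6 1.35
delta cm [-0.21 -0.13  0.09] turn 0.6
[91, 88, 86, 89, 94, 100, 99, 93, 84, 82, 81, 82, 82, 85, 82, 80, 83, 89, 94, 83, 65, 46, 38, 38, 39, 36, 36, 50, 66, 75, 74, 70, 71, 89, 123, 145, 127, 90, 66, 58, 52, 44, 38, 37, 41, 43, 41, 39, 37, 40, 40, 41, 41, 39, 35, 39, 77, 150, 199, 196, 188, 190, 191, 167, 121, 96, 154, 184, 192, 191]
```

```bash
python3 -m crank '{"delta_pos":[[-0.3,0,0],[-0.3,0,0],[-0.3,0,0],[-0.3,0,0],[-0.3,0,0],[-0.3,0,0],[-0.3,0,0],[0,0,0]],"turn":[-6,-6,-6,-6,-6,-6,-6,0],"jaw":[0,0,0,0,0,0,0,0]}'
python3 - <<'E'
from h import *
to(537,24,40,8.8)
p=sense()["position"][:2]-[538.5,-11.5]; print("r",np.hypot(*p),"ang",np.degrees(np.arctan2(p[1],p[0])),"lug~",np.degrees(np.arctan2(p[1],p[0])+np.arcsin(15.5/np.hypot(*p))))
print(measure(1))
E
```

```text
time: 12.08
position: [519.8, 20.2, 40.6]
ee_rot: [-2.801, -1.413, -0.034]
ft_force: [1.3, 0.6, -0.4]
opening: -0.0
t 12.08 pos [519.8  20.2  40.6] xa 53.5 tilt [ 0.017  0.014 -1.   ] F [ 1.3  0.6 -0.4] open -0.0 j6 0.56
delta cm [1.32 1.16 0.1 ] turn 44.7
r 36.82035125186101 ang 120.53055705029169 lug~ 145.4259482149527
(np.float64(133.98629747502213), np.float64(190.64769972734635), np.float64(60.84866476610989), np.float64(92.12488049359193))
```

```bash
python3 -m crank '{"delta_pos":[[-0.3,0.05,0],[-0.3,0.05,0],[-0.3,0.05,0],[-0.3,0,0],[0,0,0],[1,0,0],[2,0,-1],[3,0,-1]],"turn":[-5,-5,-5,-5,0,0,0,0],"jaw":[0,0,0,0,0,0,0,0]}'
python3 -m crank '{"delta_pos":[[3,0,-1],[3,0,0],[3,0,0],[3,0,0],[0,0,0],[0,0,0],[0,0,0],[0,0,0]],"turn":[0,0,0,0,0,0,0,0],"jaw":[0,0,0,0,0,0,0,0]}'
python3 - <<'E'
from h import *
to(537,24,40,8.8)
print(measure(3))
n="top";im=get_image(n)[:,:,::-1]; cv2.imwrite("pics/c11.png",cv2.resize(im[205:305,230:400],None,fx=4,fy=4,interpolation=cv2.INTER_CUBIC))
E
```

```text
time: 12.8
position: [527.2, 68.1, 59.2]
ee_rot: [-2.53, -1.841, -0.022]
ft_force: [0.5, -0.3, 0.7]
opening: 0.4
time: 13.47
position: [568.1, 193.5, 73.4]
ee_rot: [-2.56, -1.807, -0.021]
ft_force: [0.1, -0.4, 0.5]
opening: 0.5
t 13.47 pos [568.1 193.5  73.4] xa 70.4 tilt [ 0.006  0.014 -1.   ] F [ 0.1 -0.4  0.5] open 0.5 j6 0.57
delta cm [-17.06   2.75   3.08] turn 61.6
(np.float64(174.7369316057747), np.float64(167.02370675332307), np.float64(105.9057741528415), np.float64(59.68062767986446))
```

The index is at 167.0° and the line at 174.7°, so 7.7° remain. The tool goes back to the lug's clockwise side with its face parallel to the final lug direction (xa 84.7°).

```bash
python3 -m crank '{"delta_pos":[[0,0,0],[0,0,0],[0,0,0],[0,0,0],[0,0,0],[0,0,0],[0,0,0],[0,0,0]],"turn":[-7.1,-7.1,0,0,0,0,0,0],"jaw":[0,0,0,0,0,0,0,0]}'
python3 -c "
from h import *
to(508,40,73,84.7)"
```

```text
time: 14.33
position: [568.5, 189.0, 74.3]
ee_rot: [-2.331, -2.097, -0.024]
ft_force: [0.3, -0.3, -0.2]
opening: 0.5
t 14.33 pos [568.5 189.   74.3] xa 84.0 tilt [ 0.007  0.014 -1.   ] F [ 0.3 -0.3 -0.2] open 0.5 j6 0.33
delta cm [-15.45  -4.44  -0.13] turn -0.7
```

```bash
python3 -m crank '{"delta_pos":[[-3,-1,0],[-3,-1,0],[-3,-1,0],[-2.5,-0.8,0],[-2,-0.4,0],[-1,-0.2,0],[0,0,0],[0,0,0]],"turn":[-0.7,0,0,0,0,0,0,0],"jaw":[0,0,0,0,0,0,0,0]}'
python3 -c "
from h import *
to(506.6,30,41,84.7)"
```

```text
time: 15.0
position: [508.7, 45.6, 71.4]
ee_rot: [-2.323, -2.107, -0.026]
ft_force: [0.7, -0.3, 0.0]
opening: 0.4
t 15.0 pos [508.7  45.6  71.4] xa 84.4 tilt [ 0.009  0.015 -1.   ] F [ 0.7 -0.3  0. ] open 0.4 j6 0.07
delta cm [-1.63 -0.08  3.01] turn -0.3
```

```bash
python3 -m crank '{"delta_pos":[[0,0,1],[0,0,1],[0,0,0.7],[0,0,0.2],[-0.8,0,0],[-0.8,0,0],[-0.2,0,0],[0,0,0]],"turn":[0,0,0,0,0,0,0,0],"jaw":[0,0,0,0,0,0,0,0]}'
python3 -m crank '{"delta_pos":[[-0.3,0,0],[-0.3,0,0],[-0.2,0,0],[-0.2,0,0],[-0.2,0,0],[0,0,0],[0,0,0],[0,0,0]],"turn":[0,0,0,0,0,0,0,0],"jaw":[0,0,0,0,0,0,0,0]}'
python3 -c "
from h import *
to(505.1,7.2,41,84.7); print(measure(1))"
```

```text
time: 15.67
position: [507.6, 31.3, 37.4]
ee_rot: [-2.317, -2.111, -0.025]
ft_force: [-0.9, -0.3, -0.4]
opening: 0.3
time: 16.33
position: [507.7, 17.1, 39.0]
ee_rot: [-2.32, -2.11, -0.029]
ft_force: [-0.2, 0.1, 0.4]
opening: 1.0
t 16.33 pos [507.7  17.1  39. ] xa 84.6 tilt [ 0.01   0.016 -1.   ] F [-0.2  0.1  0.4] open 1.0 j6 0.01
delta cm [-1.01 -0.16 -0.22] turn -0.1
(np.float64(169.00222754203256), np.float64(198.39144395867416), np.float64(71.91895923934757), np.float64(84.22684839383788))
```

```bash
python3 -m crank '{"delta_pos":[[-0.15,0,0],[-0.15,0,0],[-0.15,0,0],[-0.15,0,0],[0,0,0],[0,0,0],[0,0,0],[0,0,0]],"turn":[0,0,0,0,0,0,0,0],"jaw":[0,0,0,0,0,0,0,0]}'
python3 -c "
from h import *
to(505.1,7.2,41,84.7)"
python3 -m crank '{"delta_pos":[[1,0,0],[2,0,-1],[3,0,-1],[3,0,-1],[3,0,0],[1,0,0],[0,0,0],[0,0,0]],"turn":[0,0,0,0,0,0,0,0],"jaw":[0,0,0,0,0,0,0,0]}'
python3 -c "
from h import *
to(507,30,41,84.7); print(measure(3))"
```

```text
time: 17.05
position: [506.5, 12.2, 38.7]
ee_rot: [-2.318, -2.109, -0.03]
ft_force: [-0.3, 1.3, 0.5]
opening: 0.5
t 17.05 pos [506.5  12.2  38.7] xa 84.6 tilt [ 0.009  0.018 -1.   ] F [-0.3  1.3  0.5] open 0.5 j6 -0.01
delta cm [-0.51 -0.09 -0.24] turn -0.1
time: 17.72
position: [519.4, 147.5, 72.2]
ee_rot: [-2.323, -2.108, -0.029]
ft_force: [0.5, -0.6, -0.8]
opening: 0.6
t 17.72 pos [519.4 147.5  72.2] xa 84.5 tilt [ 0.011  0.016 -1.   ] F [ 0.5 -0.6 -0.8] open 0.6 j6 0.26
delta cm [-11.86  -0.13   2.91] turn -0.2
(np.float64(174.74801375894967), np.float64(171.59047419601208), np.float64(149.59295259896948), np.float64(59.96369999565793))
```

```bash
python3 -m crank '{"delta_pos":[[-3,0,0],[-3,0,0],[-2.5,0,1],[-1,0,1],[-0.3,0,1],[0,0,0],[0,0,0],[0,0,0]],"turn":[0,0,0,0,0,0,0,0],"jaw":[0,0,0,0,0,0,0,0]}'
python3 -c "
from h import *
to(506.5,14.5,39,84.7)"
```

```text
time: 18.53
position: [507.7, 40.2, 36.8]
ee_rot: [-2.333, -2.094, -0.026]
ft_force: [0.7, 0.2, -1.2]
opening: 0.3
t 18.53 pos [507.7  40.2  36.8] xa 83.8 tilt [ 0.008  0.016 -1.   ] F [ 0.7  0.2 -1.2] open 0.3 j6 0.07
delta cm [-2.56  0.16 -0.26] turn -0.9
```

```bash
python3 -m crank '{"delta_pos":[[-0.8,0,-0.2],[-0.8,0,0],[-0.5,0,0],[-0.2,0,0],[0,0,0],[0,0,0],[0,0,0],[0,0,0]],"turn":[-0.8,0,0,0,0,0,0,0],"jaw":[0,0,0,0,0,0,0,0]}'
python3 -c "
from h import *
to(506.2,9.7,39,84.7)"
```

```text
time: 19.2
position: [507.0, 20.3, 39.9]
ee_rot: [-2.315, -2.115, -0.03]
ft_force: [0.2, 0.0, -0.3]
opening: 0.3
t 19.2 pos [507.   20.3  39.9] xa 84.8 tilt [ 0.01   0.017 -1.   ] F [ 0.2  0.  -0.3] open 0.3 j6 0.01
delta cm [-1.06  0.01  0.07] turn 0.1
```

```bash
python3 -m crank '{"delta_pos":[[-0.3,0,0],[-0.3,0,0],[-0.15,0,0],[-0.15,0,0],[-0.1,0,0],[0,0,0],[0,0,0],[0,0,0]],"turn":[0,0,0,0,0,0,0,0],"jaw":[0,0,0,0,0,0,0,0]}'
python3 -c "
from h import *
to(506.2,9.7,39,84.7)"
```

```text
time: 19.87
position: [505.7, 10.4, 39.7]
ee_rot: [-2.313, -2.114, -0.031]
ft_force: [-0.1, 0.7, 0.9]
opening: 0.6
t 19.87 pos [505.7  10.4  39.7] xa 84.9 tilt [ 0.009  0.019 -1.   ] F [-0.1  0.7  0.9] open 0.6 j6 -0.01
delta cm [-0.07  0.06  0.07] turn 0.2
```

```bash
python3 -m crank '{"delta_pos":[[-0.09,0,0],[0,0,0],[1,0,0],[2,0,-1],[3,0,-1],[3,0,-1],[3,0,0],[0,0,0]],"turn":[0,0,0,0,0,0,0,0],"jaw":[0,0,0,0,0,0,0,0]}'
python3 -c "
from h import *
to(507,30,41,84.7); m=measure(4); print(m)
# scene view check
c=np.array([542.5,-14.2]); print(measure(2,'scene',c))"
```

```text
time: 20.53
position: [516.5, 133.5, 72.8]
ee_rot: [-2.321, -2.107, -0.03]
ft_force: [0.9, 0.9, -0.4]
opening: 0.4
t 20.53 pos [516.5 133.5  72.8] xa 84.5 tilt [ 0.01   0.018 -1.   ] F [ 0.9  0.9 -0.4] open 0.4 j6 0.24
delta cm [-10.45   0.02   2.99] turn -0.2
(np.float64(174.6058801294838), np.float64(175.08049009996552), np.float64(148.9534214332443), np.float64(155.95506356241094))
(np.float64(172.015924414745), np.float64(62.9403492787218), np.float64(90.5056432131442), np.float64(12.532245381803527))
```

```bash
python3 - <<'E'
from h import *
im=np.mean([get_image("top").astype(float) for _ in range(6)],0); g=cv2.cvtColor(im.astype(np.uint8),cv2.COLOR_RGB2GRAY).astype(float)
a=np.radians(np.arange(164,186,.1))
for c in (C,C+[1,-1],C+[1,1]):
    L=[];
    for r,z,s in [(r,66,1) for r in(48,50,52,54)]+[(r,58,-1) for r in(60,63,66,69,72)]:
        q=s*prof(g,r-.5,r+.5,z,a,c=c); w=np.clip(q-np.percentile(q,50)-12,0,None); L.append(round(np.degrees((a*w).sum()/w.sum()),2))
    print(c,L)
b=im[:,:,::-1].astype(np.uint8); x=cv2.resize(b[225:295,275:350],None,fx=8,fy=8,interpolation=cv2.INTER_CUBIC)
cv2.imwrite("pics/c11b.png",x)
# ring + boss centre refit
h=cv2.cvtColor(b,cv2.COLOR_BGR2HSV); m=((g>165)&(h[:,:,1]<50)).astype(np.uint8); n=np.zeros_like(m); n[212:290,272:350]=m[212:290,272:350]
n=cv2.morphologyEx(n,cv2.MORPH_CLOSE,np.ones((5,5))); cc=max(cv2.findContours(n,cv2.RETR_EXTERNAL,cv2.CHAIN_APPROX_NONE)[0],key=cv2.contourArea)
e=cv2.fitEllipse(cv2.convexHull(cc)); print("ring",e[1],ray("top",*e[0],58))
E
```

```text
[537.44 -10.5 ] [np.float64(175.26), np.float64(175.31), np.float64(175.22), np.float64(174.94), np.float64(174.68), np.float64(174.65), np.float64(174.76), np.float64(174.75), np.float64(174.67)]
[538.44 -11.5 ] [np.float64(174.35), np.float64(174.24), np.float64(174.29), np.float64(174.17), np.float64(173.8), np.float64(173.86), np.float64(173.92), np.float64(174.02), np.float64(173.98)]
[538.44  -9.5 ] [np.float64(176.66), np.float64(176.48), np.float64(176.46), np.float64(176.27), np.float64(175.7), np.float64(175.67), np.float64(175.66), np.float64(175.68), np.float64(175.57)]
ring (65.26754760742188, 67.60557556152344) [538.68958858 -10.64670173  58.        ]
```

View pics/c11b.png

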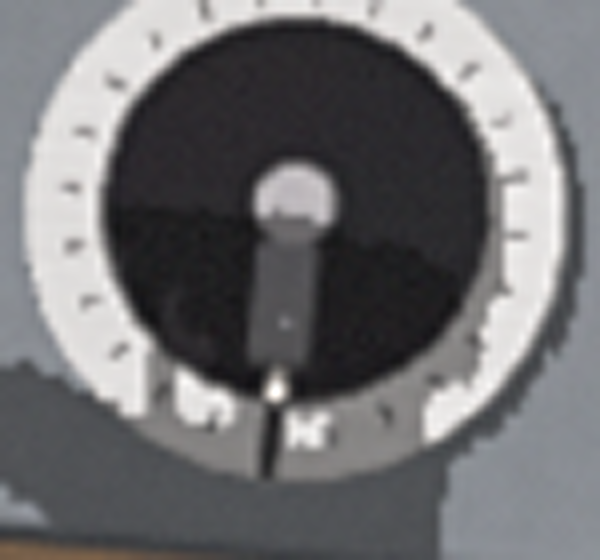

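The picture shows the index mark at (277,388) right on the long line at (270,440), pointing at the boss, with a residual of about +0.4°. I'm leaving the dial there. Next is the button at about (506.3,-153.7).

```bash
python3 -m crank '{"delta_pos":[[0,0,-1.5],[0,0,-1.5],[0,0,-1],[-3,0,0],[-3,0,0],[-3,0,0],[-3,0,0],[-3,0,0]],"turn":[0,0,0,0,0,0,0,0],"jaw":[0,0,0,0,0,0,0,0]}'
python3 -c "
from h import *
to(506.3,-153.7,80,84.5)"
```

```text
time: 21.8
position: [501.0, -22.8, 112.2]
ee_rot: [-2.318, -2.112, -0.03]
ft_force: [0.5, -1.2, 1.1]
opening: 0.9
t 21.8 pos [501.  -22.8 112.2] xa 84.7 tilt [ 0.01   0.017 -1.   ] F [ 0.5 -1.2  1.1] open 0.9 j6 -0.07
delta cm [-13.04   1.71   3.  ] turn 0.2
```

```bash
python3 -m crank '{"delta_pos":[[-2.5,0.3,0],[-2.5,0.3,0],[-2.5,0.3,0],[-2,0.3,0],[-1.5,0.2,0],[-0.8,0.1,0],[0,0,0],[0,0,0]],"turn":[0,0,0,0,0,0,0,0],"jaw":[0,0,0,0,0,0,0,0]}'
python3 -c "
from h import *
to(506.3,-153.7,60,84.5)"
```

```text
time: 22.47
position: [503.7, -154.7, 112.0]
ee_rot: [-2.329, -2.105, -0.031]
ft_force: [0.3, 0.2, -0.3]
opening: 0.5
t 22.47 pos [ 503.7 -154.7  112. ] xa 84.2 tilt [ 0.014  0.015 -1.   ] F [ 0.3  0.2 -0.3] open 0.5 j6 -0.31
delta cm [0.05 0.18 5.2 ] turn -0.3
```

```bash
python3 -m crank '{"delta_pos":[[0.1,0.3,1.5],[0,0,1.2],[0,0,1],[0,0,0.7],[0,0,0.4],[0,0,0.2],[0,0,0],[0,0,0]],"turn":[0,0,0,0,0,0,0,0],"jaw":[0,0,0,0,0,0,0,0]}'
python3 -m crank '{"delta_pos":[[0,0,0.2],[0,0,0.2],[0,0,0.2],[0,0,0.2],[0,0,0.1],[0,0,0],[0,0,0],[0,0,0]],"turn":[0,0,0,0,0,0,0,0],"jaw":[0,0,0,0,0,0,0,0]}'
python3 -c "
from h import *
to(506.3,-153.7,40,84.5)"
```

```text
time: 23.13
position: [507.5, -148.2, 58.8]
ee_rot: [-2.323, -2.11, -0.032]
ft_force: [-0.8, -0.3, 0.2]
opening: 0.6
time: 23.8
position: [509.0, -148.8, 50.9]
ee_rot: [-2.326, -2.111, -0.034]
ft_force: [0.5, 0.1, -0.6]
opening: 0.6
t 23.8 pos [ 509.  -148.8   50.9] xa 84.5 tilt [ 0.016  0.015 -1.   ] F [ 0.5  0.1 -0.6] open 0.6 j6 -0.31
delta cm [-0.53 -0.24  1.08] turn -0.0
```

Off by about 6 mm sideways. I'll correct that, then creep down.

```bash
python3 -m crank '{"delta_pos":[[-0.3,-0.15,0],[-0.2,-0.1,0],[0,0,0.1],[0,0,0.1],[0,0,0.15],[0,0,0.15],[0,0,0.1],[0,0,0]],"turn":[0,0,0,0,0,0,0,0],"jaw":[0,0,0,0,0,0,0,0]}'
python3 -m crank '{"delta_pos":[[0,0,0.15],[0,0,0.15],[0,0,0.15],[0,0,0.15],[0,0,0.1],[0,0,0],[0,0,0],[0,0,0]],"turn":[0,0,0,0,0,0,0,0],"jaw":[0,0,0,0,0,0,0,0]}'
python3 -c "
from h import *
to(506.3,-153.7,36,84.5)"
```

```text
time: 24.47
position: [505.9, -154.3, 44.4]
ee_rot: [2.326, 2.111, 0.034]
ft_force: [0.4, -0.1, -0.4]
opening: 0.2
time: 25.13
position: [506.3, -154.1, 36.9]
ee_rot: [2.326, 2.111, 0.034]
ft_force: [-1.0, 0.2, 1.3]
opening: 0.5
t 25.13 pos [ 506.3 -154.1   36.9] xa 84.5 tilt [ 0.016  0.015 -1.   ] F [-1.   0.2  1.3] open 0.5 j6 -0.32
delta cm [0.04 0.   0.09] turn -0.0
```

```bash
python3 -m crank '{"delta_pos":[[0,0,0.15],[0,0,0.15],[0,0,0.15],[0,0,0.1],[0,0,0],[0,0,0],[0,0,0],[0,0,0]],"turn":[0,0,0,0,0,0,0,0],"jaw":[0,0,0,0,0,0,0,0]}'
python3 -m crank '{"delta_pos":[[0,0,0.15],[0,0,0.15],[0,0,0.15],[0,0,0.1],[0,0,0],[0,0,0],[0,0,0],[0,0,0]],"turn":[0,0,0,0,0,0,0,0],"jaw":[0,0,0,0,0,0,0,0]}'
```

```text
time: 25.8
position: [506.5, -154.1, 32.0]
ee_rot: [2.325, 2.111, 0.034]
ft_force: [-1.8, 0.9, 4.0]
opening: 0.3
time: 26.47
position: [506.6, -154.2, 31.7]
ee_rot: [2.325, 2.112, 0.033]
ft_force: [-2.8, -0.2, 3.1]
opening: 0.6
```

```bash
python3 -m crank '{"delta_pos":[[0,0,0.1],[0,0,0.1],[0,0,0.2],[0,0,0.2],[0,0,0.3],[0,0,0.3],[0,0,0.3],[0,0,0.3]],"turn":[0,0,0,0,0,0,0,0],"jaw":[0,0,0,0,0,0,0,0]}'
python3 -c "
from h import *
to(506.3,-153.7,36,84.5)"
```

```text
time: 27.13
position: [506.8, -154.4, 30.5]
ee_rot: [-2.322, -2.114, -0.029]
ft_force: [-17.6, 5.5, 34.0]
opening: 0.7
t 27.13 pos [ 506.8 -154.4   30.5] xa 84.6 tilt [ 0.013  0.013 -1.   ] F [-17.6   5.5  34. ] open 0.7 j6 -0.32
delta cm [ 0.07 -0.05 -0.55] turn 0.1
```

34 N against a hard stop, with 6 to 7 mm of travel since contact, so the button is fully down. Releasing straight up and checking.

```bash
python3 -m crank '{"delta_pos":[[0,0,-0.5],[0,0,-0.7],[0,0,-1],[0,0,-2],[0,0,-3],[0,0,-3],[0,0,-2],[0,0,0]],"turn":[0,0,0,0,0,0,0,0],"jaw":[0,0,0,0,0,0,0,0]}'
python3 -m crank '{"delta_pos":[[-3,0,0],[-3,0,0],[-3,0,0],[-3,0,0],[-2,0,0],[-1,0,0],[0,0,0],[0,0,0]],"turn":[0,0,0,0,0,0,0,0],"jaw":[0,0,0,0,0,0,0,0]}'
python3 - <<'E'
from h import *
to(506.3,-153.7,36,84.5); print(measure(4)); print(sense()["qvel"].round(3))
t=get_image("top")[:,:,::-1]; s=get_image("scene")[:,:,::-1]
cv2.imwrite("pics/end.png",np.hstack([cv2.resize(t[195:325,230:480],(400,208)),cv2.resize(s[185:345,190:390],(400,320))[:208]]) if 0 else np.vstack([cv2.resize(t[170:330,220:540],(640,320),interpolation=cv2.INTER_CUBIC),cv2.resize(s[180:320,130:450],(640,280),interpolation=cv2.INTER_CUBIC)]))
o=cv2.imread("pics/top0.png"); hs=lambda i:cv2.inRange(cv2.cvtColor(i,cv2.COLOR_BGR2HSV),(10,150,120),(28,255,255))
for nm,(a,b,c,d) in {"stub":(275,300,400,430),"rolled":(300,324,280,304)}.items():
    for i in(o,t):
        m=cv2.moments(hs(np.ascontiguousarray(i[a:b,c:d])),True); print(nm,m["m00"],m["m10"]/m["m00"]+c,m["m01"]/m["m00"]+a)
E
```

```text
time: 27.8
position: [503.8, -155.2, 156.2]
ee_rot: [-2.32, -2.111, -0.028]
ft_force: [0.2, 0.2, -0.2]
opening: 0.0
time: 28.47
position: [490.0, -308.9, 149.9]
ee_rot: [-2.316, -2.114, -0.031]
ft_force: [-0.1, 0.1, 0.0]
opening: 0.2
t 28.47 pos [ 490.  -308.9  149.9] xa 84.8 tilt [ 0.011  0.017 -1.   ] F [-0.1  0.1  0. ] open 0.2 j6 -0.58
delta cm [15.39  0.1  11.67] turn 0.3
(np.float64(174.72316219694855), np.float64(175.06807588946347), np.float64(123.79832552735402), np.float64(148.07385789477866))
[ 0.002 -0.005 -0.004 -0.001  0.001 -0.002]
stub 288.0 414.1111111111111 286.6354166666667
stub 148.0 410.80405405405406 284.6554054054054
rolled 237.0 292.1097046413502 311.46835443037975
rolled 234.0 292.12393162393164 311.55555555555554
```

View pics/end.png

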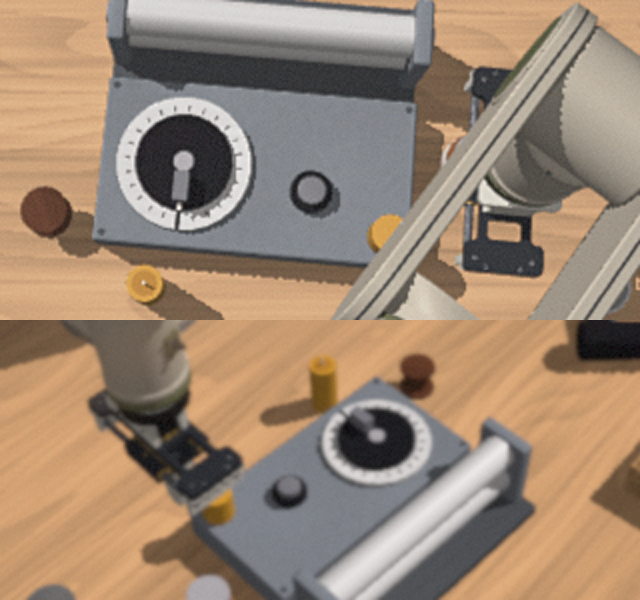

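The final view shows the index on the long line (175.07° against 174.72°), with the button up. The stub candle is partly hidden by the arm in the top view but stands upright in the scene view, and the rolled candle and spool haven't moved. Force is about 0 and the arm is still.

```bash
python3 -c "
from station import *
print(job_done())"
```

```text
the job is handed in; nothing more can be done
None
```

The dial is on its line and the start button has been pressed and released. I handed the job in at about 29 s with the arm clear and still. I pushed the lug from its clockwise side only, with the closed fingers, in three stages. I then pressed the button until it hit its hard stop (34 N, about 6 mm of travel) and lifted off.

**Last checks**
- **Dial:** the index measured 175.07° and the long line 174.72°, about 0.35° (0.3 mm at the rim) past the line. That is close to what the camera can resolve.
- **Scale ring:** it did not turn; the line read 174.71° before and 174.72° after.
- **Button:** it looks up again in the last picture. I did not measure its height.
- **Loose things:** the rolled candle moved less than 0.1 px. The spool looks unmoved in the last picture. The stub candle was partly hidden by the arm in the top view, so its position could not be compared there, but it stands in the side view. I did not recheck the jar, brush, mould and heat gun, and nothing in the wrist forces suggested contact with them.

**What disagreed**
- **Tip height:** the fingertips were about 30 mm higher than the reported TCP, by both cameras and by touch. My first pass therefore cleared the lug without touching it, and I worked from contact after that.
- **Dial check from one camera only:** the side camera could not find the index mark, so the final dial reading rests on the top camera alone.

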